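Hook the vent flap's ring eye with the pole and draw it shut

ROBOT

A 7-joint arm with a two-finger parallel gripper is mounted at the origin on the work surface. World frame = base frame: x ahead of the robot, y to its left, z up, the work surface at z = 0. Lengths are in m, angles in degrees, forces in N, time in s.
With the tool pointing down it reaches from about 0.425 to 0.875 m from the base axis. Payload 4.7 kg.
Tool frame: the origin (TCP) lies at the very end of the fingers, on their centre line; the grasp point (between the pads) lies 19 mm behind it (pinch_z is the distance from the TCP to the grasp point, in m); z points along the fingers, y is the direction in which the jaws open and shut (so a half turn about z gives the same grasp; the last joint's range is limited). The gripper opens to 87 mm and grips with 3 to 60 N. Pads are 19 mm wide; open, the fingers measure 117 mm over their backs; the gripper's body (75 mm by 190 mm) begins 51 mm behind the grasp point.
Start: joints at [74.146, 18.392, -4.016, 83.108, 1.295, 78.541, -3.26], TCP at [0.186, -0.623, 0.223] pointing down, gripper open.
Joint ranges: [-163.93, 163.93], [-17.29, 119.83], [-79.2, 71.16], [3.27, 140.29], [-89.18, 269.18], [5.43, 117.66], [-154.24, 154.24]. Speed limits (degrees/s): [147.25, 147.25, 180, 180, 180, 180, 180].

INTERFACE

Orientations are given as [roll, pitch, yaw] about the fixed x, y, z axes, in that order (R = Rz(yaw) Ry(pitch) Rx(roll)).
In Python, from cell import get_obs, read_camera, camera_params, sign_off, pinch_z gives the robot as it stands.
- The arm moves only by the shell command python3 -m handwheel 'ROWS' [FORCE]. ROWS is JSON, a list of rows, each a list of 5 numbers: the finger opening in m, from 0 to 0.087, then the shift along the tool's x, y, z in m, then the turn about the tool's z in rad. In form: [[jaw, tx, ty, tz, twist], ...]. A call has 1 to 20 rows; each row is the pose to reach, as a shift and turn from the pose commanded when the call began, along the tool's axes at that moment; what a row does not reach only later rows make up. A row lasts 1/10 s, in which the tool goes at most 50 mm and 8.59 degrees, less where a joint would pass 70% of its speed; a pose out of reach is approached as far as the arm can. A call with a gripper value outside its range is refused whole. The fingers move at their own pace and stop on an object; FORCE is the grip in N (left out, the last holds). Time passes only in rows, so rows that repeat a pose let the fingers close. It gives the time, the measured TCP pose, the force and the opening at its end, in the units of the state.
- get_obs(): the state, without advancing time (a new reading comes with each control period).
- read_camera(name): name is "side" or "top" or "wrist"; returns the picture (384x512x3 uint8, blue, green, red); there is no depth.
- camera_params(name): a dict with "camera_matrix" (3x3 intrinsics, pixels), "R" (3x3) and "t" (3): a world point X has camera coordinates R X + t. Camera axes: x right, y down, z forward; pixel columns grow to the right and rows downward; lengths in m; the calibration is good to about 2 mm. A picture is of the moment at which its call begins: read the wrist's pose just before it. camera_params takes no time and is no camera call; for the wrist camera it gives the pose at the moment of the call.
- sign_off(): hands the job in, once; it reports no verdict.
The state is a dict: "time_s": time; "qpos": joint angles; "joint_velocities": joint speeds; "effort": joint torques, N m; "tool_pos": TCP position; "tool_rot": TCP orientation; "force": force on the tool from outside, world axes, zero at the start; "wrist_torque": the same for the moment, N m; "grip_width": finger opening in m.
Only numpy, scipy, OpenCV 4.12 (cv2) and the standard library are available. Lean on these libraries where they do the work, as an engineer would, in place of code of your own. Each camera call takes 0.05 s, during which the arm holds its last target.

TASK

Take the hooked pole from its green mat, put its hook through the orange ring eye at the edge of the vent box's blue roof flap, and gently draw the flap down past its spring catch until it stays fully shut; the eye bends if pulled with more than about 20 N, and neither fingers nor arm may touch the flap. Then unhook the pole, lay it back flat on the mat with its handle wholly on it, and let go; leave all the other things where they stand.

Things in the scene. Friction and masses are not known exactly. Their poses are not given: they have to be found in the camera images.
- pole: Loose pole, about 0.22 kg, lying flat. Origin: centre of the underside of the black handle (x -60..60 mm, 26 wide in y, z 0..36, flat sides, orange band near the front end). A 12 mm aluminium shaft runs on along +x at z = 18 to x = 220; there an orange pin, 8 mm thick, bends off square along +y to y = 44, with a 12 mm ball at its end. It balances near x = 20
- hook (a point): Middle of the hook's pin: at (220, 22, 18) mm in the pole's frame. Axes as the pole's: x along the pole, y along the pin towards its ball end. The pole can turn a little in the fingers when the hook is loaded
- mat: Fixed flat green rest mat, 360 mm (x) by 160 mm (y), 4 mm thick; origin at the centre of its underside, on the bench. The pole starts on it, lying roughly along its x, hook end towards +x
- ventbox: Fixed white vent box, 220 mm (x) by 240 mm (y) by 180 mm tall, origin under it on the bench: front face (towards the robot) at x = -100 mm, back at x = +120 mm, +x away from the robot. Its roof opening in the front is covered by the flap; behind that stands a grey duct collar, 68 mm diameter, 30 mm high
- flap_hinge (a point): Middle of the flap's hinge line, fixed to the box: 30 mm behind the box's origin, 181 mm above the bench. Axes as the box's; the hinge line runs along y. The flap is blue, 130 mm from hinge to edge, 226 mm wide, 8 mm thick
- flap (a joint): Opening angle of the flap, rad: 0 shut (level, edge towards the robot), more as the edge rises; starts at 0.7 to 1.05. A stiff hinge holds it where it is left (about 1 N at the eye moves it). From about 0.12 down a spring catch adds up to 5 N; below about 0.04 the catch pulls it shut and keeps it (5 N reopens it). At 0 it rests firmly on the frame and the pull rises
- eye (a point): Centre of the orange ring eye on the flap's free edge, 148 mm from the hinge line and, flap shut, 4 mm above it. Hole 22 mm, axis along y (parallel to the hinge line), open from both sides; wire 6 mm; the ring sticks out 35 mm beyond the edge. Axes as the flap's (x towards the hinge). The pin has 7 mm of play round the hole's middle, so the flap lags behind the hook by that much
- tube_rack: Fixed white test tube rack, 240 x 100 mm, 106 mm tall with the tubes; origin under its centre. It and the mat stand left and right of the box, either way round
- amber_a: Loose amber bottle with black cap, 66 mm diameter, 150 mm tall; origin under its centre. Leave it alone
- amber_b: Loose amber bottle with blue cap, 66 mm diameter, 150 mm tall; origin under its centre. Leave it alone
- beaker: Loose glass beaker, 80 mm diameter, 100 mm tall; origin under its centre. Leave it alone
- jar: Loose white jar with blue cap, 70 mm diameter, 80 mm tall; origin under its centre. Leave it alone
- dish: Loose white ceramic dish, 90 mm diameter, 15 mm tall, on the bench before the box; origin under its centre. Leave it alone

How it is judged:
By the outcome, as a careful person would: the job done as asked, in the order asked, and still so for the second after the job is handed in, with the robot touching nothing.
It also fails if it takes over 56 s, if anything falls off the work surface, if the arm or the gripper's body presses on something with over 40 N, if the wrist force passes 120 N, or if a joint passes its speed limit or range.

## Working session

There is one attempt and no reset: what is moved stays moved. The work goes in short steps, Python scripts to look and compute and a shell command to move; the robot and the scene stay as the last step left them, time stands still between calls to the robot, and variables do not carry over. Pictures are saved under pics/ and viewed, and the job is handed in when it is done.

```bash
ls; mkdir -p pics; python3 - <<'E'
from cell import *
import cv2
o=get_obs();print(o)
print(pinch_z if not callable(pinch_z) else pinch_z())
for n in ("side","top","wrist"):
    p=camera_params(n);print(n,p)
    cv2.imwrite(f"pics/{n}0.png",read_camera(n))
E
```

```text
pics
{'time_s': 0.0, 'qpos': array([74.14571603, 18.44055683, -4.01535459, 83.17548678,  1.29488931,
       78.54078556, -3.26127917]), 'joint_velocities': array([ 0.03548313,  0.00550993,  0.1087915 , -0.08078494,  0.01031963,
        0.05308329, -0.08502514]), 'effort': array([ 1.89170796e-04, -4.91285706e+01, -4.03959313e-01, -3.12524378e+01,
       -6.40598964e-02,  4.39020200e-02,  2.11754282e-04]), 'tool_pos': array([ 0.18616214, -0.62218631,  0.2214394 ]), 'tool_rot': array([-1.79888409e+02,  5.72282050e-03,  1.66625831e+01]), 'force': array([-0.50444087, -0.04282404,  0.35124081]), 'wrist_torque': array([ 0.01547612,  0.00593305, -0.01701153]), 'grip_width': 0.08697455356663084}
0.0187
side {'camera_matrix': array([[363.08655636,   0.        , 259.69910332],
       [  0.        , 363.08655636, 192.54149553],
       [  0.        ,   0.        ,   1.        ]]), 'R': array([[-0.94438333, -0.32871456,  0.00931964],
       [-0.25163594,  0.70411392, -0.66400523],
       [ 0.2117061 , -0.62942063, -0.74766985]]), 't': array([0.52479938, 0.24014388, 1.20233023])}
top {'camera_matrix': array([[350.71975621,   0.        , 253.40140129],
       [  0.        , 350.71975621, 190.21562637],
       [  0.        ,   0.        ,   1.        ]]), 'R': array([[-0.00180942, -0.99994242, -0.01057711],
       [-0.99480405,  0.00287659, -0.10176755],
       [ 0.10179212,  0.01033801, -0.99475197]]), 't': array([0.02187842, 0.55573215, 1.41009576])}
wrist {'camera_matrix': array([[265.22510933,   0.        , 255.63653622],
       [  0.        , 265.22510933, 190.49223453],
       [  0.        ,   0.        ,   1.        ]]), 'R': array([[ 0.2862644 , -0.95814959, -0.001436  ],
       [-0.91412645, -0.27356016,  0.29922848],
       [-0.28709848, -0.08434577, -0.95418041]]), 't': array([-0.64836258, -0.0351436 ,  0.39092602])}
```

View pics/side0.png

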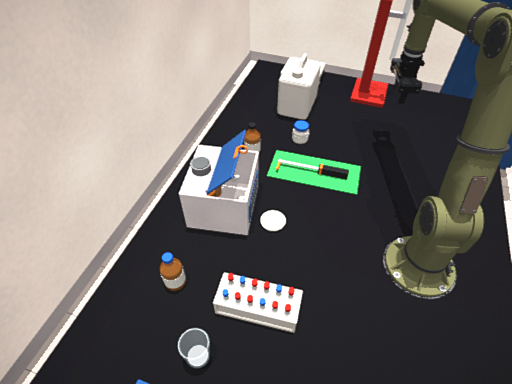

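View pics/top0.png

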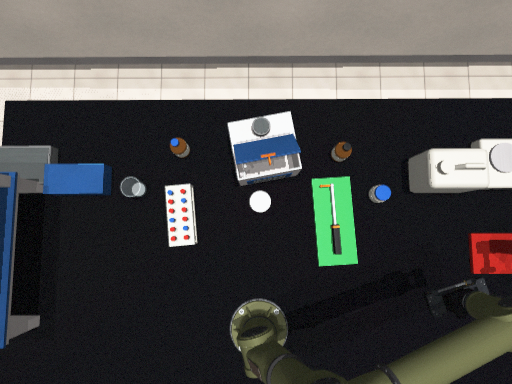

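View pics/wrist0.png

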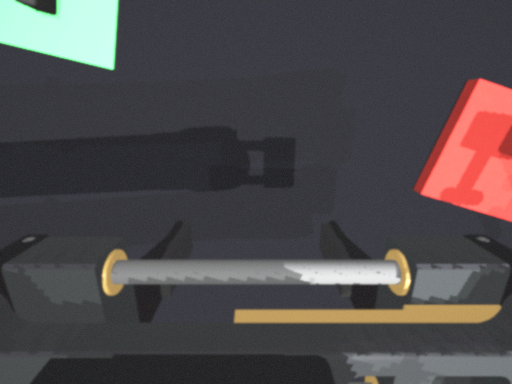

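The side picture shows the box with its raised blue flap and the eye near (241,149), and the pole on the mat at (270-360,155-190). In the top picture the pole's pin is near (325,186), its handle is near (337,240), and the eye is near (268,157). The dish stands in front of the box.

```bash
cat > h.py <<'E'
from cell import *
import cv2, numpy as np
def ray(cam,uv,P=None):
    p=P or camera_params(cam);K=p["camera_matrix"];R=p["R"];t=p["t"]
    d=R.T@np.linalg.inv(K)@np.array([uv[0],uv[1],1.]);c=-R.T@t
    return c,d/np.linalg.norm(d)
def onz(cam,uv,z,P=None):
    c,d=ray(cam,uv,P);return c+d*(z-c[2])/d[2]
def tri(obs):
    A=np.zeros((3,3));b=np.zeros(3);L=[]
    for cam,uv,P in obs:
        c,d=ray(cam,uv,P);M=np.eye(3)-np.outer(d,d);A+=M;b+=M@c;L.append((c,M))
    x=np.linalg.solve(A,b);return x,[np.linalg.norm(M@(x-c))*1e3 for c,M in L]
def proj(cam,X,P=None):
    p=P or camera_params(cam);q=p["camera_matrix"]@(p["R"]@np.asarray(X,float)+p["t"]);return q[:2]/q[2]
def crop(img,x0,y0,x1,y1,s):
    return cv2.resize(img[y0:y1,x0:x1],None,fx=s,fy=s,interpolation=cv2.INTER_NEAREST)
E
python3 - <<'E'
from h import *
s=cv2.imread("pics/side0.png");t=cv2.imread("pics/top0.png")
cv2.imwrite("pics/s_c.png",crop(s,170,120,370,240,4));cv2.imwrite("pics/t_c.png",crop(t,220,105,370,270,3.6))
for n,im in(("side",s),("top",t)):
    hsv=cv2.cvtColor(im,cv2.COLOR_BGR2HSV)
    m=cv2.inRange(hsv,(3,140,120),(20,255,255))
    k,_,st,c=cv2.connectedComponentsWithStats(m,connectivity=8)
    for i in range(1,k):
        if st[i,4]>2:print(n,"orange",st[i],c[i].round(1))
    g=cv2.inRange(hsv,(50,120,80),(75,255,255))
    cs,_=cv2.findContours(g,0,2);c=max(cs,key=cv2.contourArea);r=cv2.minAreaRect(c)
    print(n,"mat",r,[onz(n,q,.004).round(4)for q in cv2.approxPolyDP(cv2.convexHull(c),4,True)[:,0].astype(float)])
E
```

```text
side orange [245 130  15  11 128] [251.9 135.4]
side orange [234 145  14  13  64] [239.7 150.2]
side orange [276 163   5   7  10] [278.3 166.2]
side orange [320 164   1   3   3] [320. 165.]
side orange [319 165   5   9  17] [320.5 169.2]
side orange [208 190   8   6  20] [211.9 192.6]
side orange [160 258  22  19 274] [170.5 268.2]
side mat ((314.11541748046875, 170.92308044433594), (92.76293182373047, 29.221303939819336), 11.309932708740234) [array([ 0.6059, -0.2214,  0.004 ]), array([ 0.6131, -0.379 ,  0.004 ]), array([ 0.2551, -0.4025,  0.004 ]), array([ 0.2457, -0.2415,  0.004 ])]
top orange [177 139   8  13  45] [181.4 145. ]
top orange [339 143   5   1   5] [341. 143.]
top orange [347 150   4   6  10] [349.  152.3]
top orange [261 153  14  12  51] [268.1 156.7]
top orange [320 185  10   2  20] [324.5 185.5]
top orange [333 225   6   3  14] [335.8 226.3]
top mat ((334.07049560546875, 220.82252502441406), (89.10186004638672, 39.85386657714844), 85.10090637207031) [array([ 0.6168, -0.3786,  0.004 ]), array([ 0.2591, -0.4006,  0.004 ]), array([ 0.2472, -0.2459,  0.004 ]), array([ 0.6005, -0.2199,  0.004 ])]
```

```bash
sleep 0.1; ls pics
```

```text
s_c.png
side0.png
t_c.png
top0.png
wrist0.png
```

View pics/s_c.png

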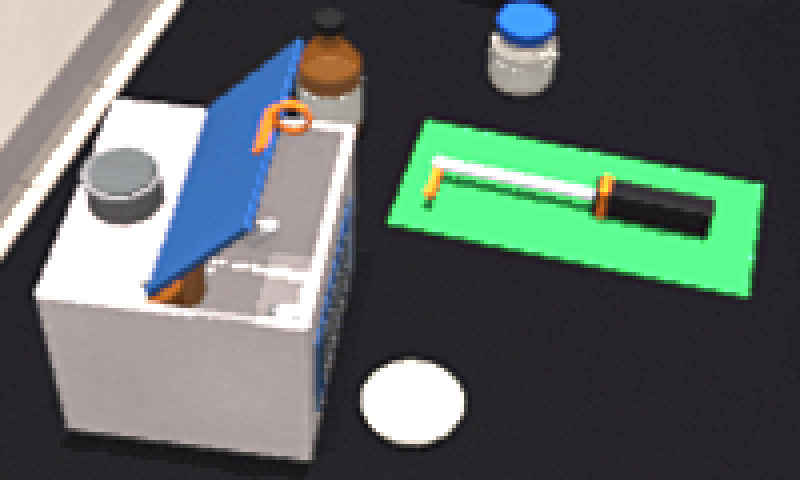

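View pics/t_c.png

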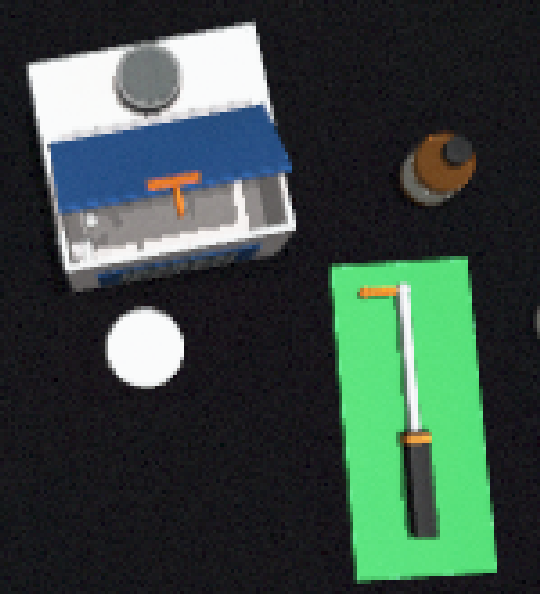

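The side crop shows the ring's hole near full-image pixel (243,149.5), and in the top crop the ring is seen edge-on near (270,161). The pole's pin points to +y, towards the box, as needed.

```bash
python3 - <<'E'
from h import *
T=lambda x,y:np.array([220+x/3.6-.14-.5+.14,105+y/3.6-.5]);S=lambda x,y:np.array([170+x/4-.5,120+y/4-.5])
e,r=tri([("side",S(291,118),None),("top",T(180,203),None)]);print("eye",e.round(4),r)
print("boxtop back L,R, front R, frontL", [onz("top",T(*q),.18).round(4) for q in((28,63),(256,23),(295,228),(70,268))])
print("boxtop side: ", [onz("side",S(*q),.18).round(4) for q in((115,98),(38,295),(310,328),(355,125))])
print("collar", onz("top",T(148,78),.21).round(4), onz("side",S(122,170),.21).round(4))
print("handle rear top", onz("top",T(424,537),.04).round(4),"band",onz("top",T(417,438),.04).round(4))
print("shaft far top", onz("top",T(404,286),.022).round(4),"shaft near",onz("top",T(415,430),.022).round(4),"ball", onz("top",T(361,293),.022).round(4))
print("side: rear mid top",onz("side",S(713,214),.04).round(4),"shaft tip",onz("side",S(437,162),.022).round(4),"shaft near",onz("side",S(597,193),.022).round(4),"ball",onz("side",S(430,203),.022).round(4))
t=cv2.imread("pics/top0.png")
h=cv2.cvtColor(t,cv2.COLOR_BGR2HSV)
m=cv2.inRange(h[185:262,318:350],(0,0,0),(180,255,70)); ys,xs=np.nonzero(m)
print("black mask rect",cv2.minAreaRect(np.stack([xs+318,ys+185],1).astype(np.float32)))
E
```

```text
eye [ 0.6289 -0.0366  0.2905] [np.float64(0.4923426931401035), np.float64(0.4923426931399646)]
boxtop back L,R, front R, frontL [array([0.7974, 0.1164, 0.18  ]), array([ 0.8389, -0.1211,  0.18  ]), array([ 0.6227, -0.1583,  0.18  ]), array([0.5821, 0.0721, 0.18  ])]
boxtop side:  [array([ 0.8374, -0.1232,  0.18  ]), array([0.7913, 0.1147, 0.18  ]), array([0.5741, 0.0739, 0.18  ]), array([ 0.6196, -0.1626,  0.18  ])]
collar [ 0.7721 -0.008   0.21  ] [ 0.7737 -0.0118  0.21  ]
handle rear top [ 0.2995 -0.3133  0.04  ] band [ 0.4085 -0.3084  0.04  ]
shaft far top [ 0.5815 -0.302   0.022 ] shaft near [ 0.4175 -0.3103  0.022 ] ball [ 0.5736 -0.2527  0.022 ]
side: rear mid top [ 0.2961 -0.3067  0.04  ] shaft tip [ 0.5786 -0.3045  0.022 ] shaft near [ 0.4123 -0.3157  0.022 ] ball [ 0.5675 -0.2448  0.022 ]
black mask rect ((335.65576171875, 238.94754028320312), (28.548791885375977, 7.057453632354736), 85.42607879638672)
```

```bash
python3 -m handwheel '[[0.087,0.01,-0.008,0,0.02],[0.087,0.04,-0.033,0,0.05],[0.087,0.075,-0.062,0,0.08],[0.087,0.11,-0.091,0,0.11],[0.087,0.145,-0.12,0,0.14],[0.087,0.18,-0.149,0,0.17],[0.087,0.215,-0.178,0,0.2],[0.087,0.25,-0.208,0,0.23],[0.087,0.275,-0.228,0,0.242],[0.087,0.287,-0.238,0,0.242],[0.087,0.29,-0.241,0,0.242],[0.087,0.29,-0.241,0,0.242],[0.087,0.29,-0.241,0,0.242]]'
python3 - <<'E'
from h import *
o=get_obs();print(o["tool_pos"],o["tool_rot"],o["qpos"]);import pickle
p=camera_params("wrist");im=read_camera("wrist");cv2.imwrite("pics/w1.png",im);pickle.dump(p,open("w1.pkl","wb"))
E
```

```text
time_s: 1.45
tool_pos: [0.3941, -0.31, 0.2224]
tool_rot: [180.0, 0.0, 2.7]
force: [0.1, 0.7, -1.4]
grip_width: 0.0875
[ 0.39408401 -0.30999481  0.22236567] [1.79982079e+02 3.67172442e-02 2.67856409e+00] [ 53.37893705   1.07049618 -18.39417265 103.21135251   0.38621752
  75.79125753 -52.42858445]
```

View pics/w1.png

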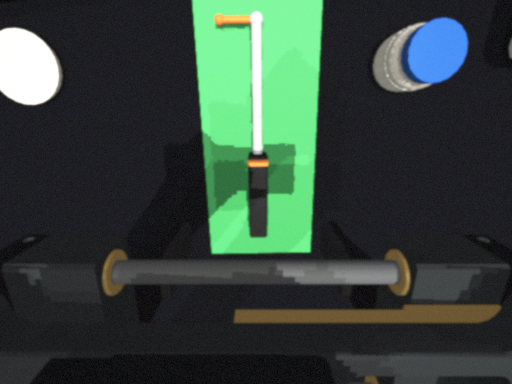

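The wrist picture shows the handle from (258,236) to (258,155), the shaft tip at (257,17) and the ball at (219,19).

```bash
python3 - <<'E'
from h import *
import pickle
p=pickle.load(open("w1.pkl","rb"));im=cv2.imread("pics/w1.png")
print("cam",ray("wrist",(256,190),p)[0])
for n,uv,z in(("rear",(258.5,236),.04),("frontL",(249,160),.04),("frontR",(268,160),.04),("bandmid",(258,162),.04),("tip",(257,18),.022),("near",(258.3,150),.022),("ball",(219,19),.022)): print(n,onz("wrist",uv,z,p).round(4))
h=cv2.cvtColor(im,cv2.COLOR_BGR2HSV);g=cv2.inRange(h,(45,100,60),(80,255,255))
print("rows: handle edges")
for r in (60,100,130,175,190,200,210,220,230):
    row=im[r,235:285].astype(int);nz=np.nonzero(g[r,240:280]==0)[0]+240
    print(r,nz.min(),nz.max(),onz("wrist",((nz.min()+nz.max())/2,r),.04 if r>165 else .022,p).round(4))
E
```

```text
cam [ 0.47700888 -0.30515754  0.38336167]
rear [ 0.3011 -0.3176  0.04  ]
frontL [ 0.4107 -0.2997  0.04  ]
frontR [ 0.4118 -0.3245  0.04  ]
bandmid [ 0.4086 -0.3116  0.04  ]
tip [ 0.5779 -0.3023  0.022 ]
near [ 0.4216 -0.3115  0.022 ]
ball [ 0.5748 -0.2573  0.022 ]
rows: handle edges
60 251 261 [ 0.5327 -0.3032  0.022 ]
100 252 262 [ 0.4859 -0.3067  0.022 ]
130 252 262 [ 0.4481 -0.3085  0.022 ]
175 249 266 [ 0.391  -0.3118  0.04  ]
190 249 266 [ 0.3701 -0.3128  0.04  ]
200 249 266 [ 0.3557 -0.3135  0.04  ]
210 250 266 [ 0.3411 -0.3149  0.04  ]
220 250 266 [ 0.326  -0.3156  0.04  ]
230 251 265 [ 0.3105 -0.3164  0.04  ]
```

```bash
python3 -m handwheel '[[0.087,0.001,0.0015,0.015,-0.012],[0.087,0.001,0.0015,0.045,-0.012],[0.087,0.001,0.0015,0.08,-0.012],[0.087,0.001,0.0015,0.115,-0.012],[0.087,0.001,0.0015,0.15,-0.012],[0.087,0.001,0.0015,0.18,-0.012],[0.087,0.001,0.0015,0.2,-0.012],[0.087,0.001,0.0015,0.209,-0.012],[0.087,0.001,0.0015,0.213,-0.012],[0.087,0.001,0.0015,0.213,-0.012],[0.087,0.001,0.0015,0.213,-0.012]]'
python3 -m handwheel '[[0.05,0,0,0,0],[0.03,0,0,0,0],[0.02,0,0,0,0],[0.01,0,0,0,0],[0.01,0,0,0,0],[0.01,0,0,0,0]]' 60
```

```text
time_s: 2.6
tool_pos: [0.3968, -0.3109, 0.0105]
tool_rot: [179.9, -0.1, 3.5]
force: [0.8, 0.7, -0.2]
grip_width: 0.0867
time_s: 3.2
tool_pos: [0.3961, -0.3101, 0.0096]
tool_rot: [180.0, 0.0, 3.5]
force: [0.5, 0.1, 0.1]
grip_width: 0.0472
```

```bash
python3 -m handwheel '[[0.045,0,0,0.002,0],[0.01,0,0,0.002,0],[0.01,0,0,0.002,0],[0.01,0,0,0.002,0],[0.01,0,0,0.002,0],[0.01,0,0,0.002,0],[0.01,0,0,0.002,0],[0.01,0,0,0.002,0]]' 60
```

```text
time_s: 4.0
tool_pos: [0.3962, -0.3102, 0.0076]
tool_rot: [180.0, -0.0, 3.5]
force: [-0.2, -0.1, -0.5]
grip_width: 0.0253
```

```bash
python3 -m handwheel '[[0.01,0,0,-0.005,0],[0.01,0,0,-0.02,0],[0.01,0,0,-0.045,0],[0.01,0,0,-0.075,0],[0.01,0,0,-0.11,0],[0.01,0,0,-0.145,0],[0.01,0,0,-0.18,0],[0.01,0,0,-0.21,0],[0.01,0,0,-0.24,0],[0.01,0,0,-0.26,0],[0.01,0,0,-0.269,0],[0.01,0,0,-0.269,0],[0.01,0,0,-0.269,0]]' 60
python3 - <<'E'
from h import *
import pickle
o=get_obs();print(o["tool_pos"],o["tool_rot"],o["qpos"],o["force"],o["wrist_torque"])
p=camera_params("wrist");im=read_camera("wrist");cv2.imwrite("pics/w2.png",im);pickle.dump(p,open("w2.pkl","wb"))
cv2.imwrite("pics/s2.png",read_camera("side"));cv2.imwrite("pics/t2.png",read_camera("top"))
cv2.imwrite("pics/s2c.png",crop(cv2.imread("pics/s2.png"),200,60,400,200,4));cv2.imwrite("pics/t2c.png",crop(cv2.imread("pics/t2.png"),220,105,420,255,4))
E
```

```text
time_s: 5.3
tool_pos: [0.3956, -0.3097, 0.2753]
tool_rot: [-179.9, 0.1, 3.5]
force: [-0.0, 0.3, -2.0]
grip_width: 0.0257
[ 0.39558768 -0.30966932  0.27527483] [-1.79919924e+02  8.78110935e-02  3.49064008e+00] [ 5.36383739e+01 -5.00635483e-02 -1.85033874e+01  9.82650535e+01
 -2.38706403e-02  8.19010100e+01 -5.13710243e+01] [-0.01351321  0.25618075 -1.98882871] [ 0.02990879 -0.02198224 -0.03894402]
```

View pics/w2.png

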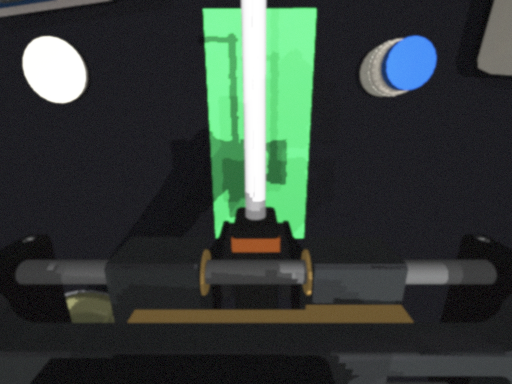

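View pics/s2c.png

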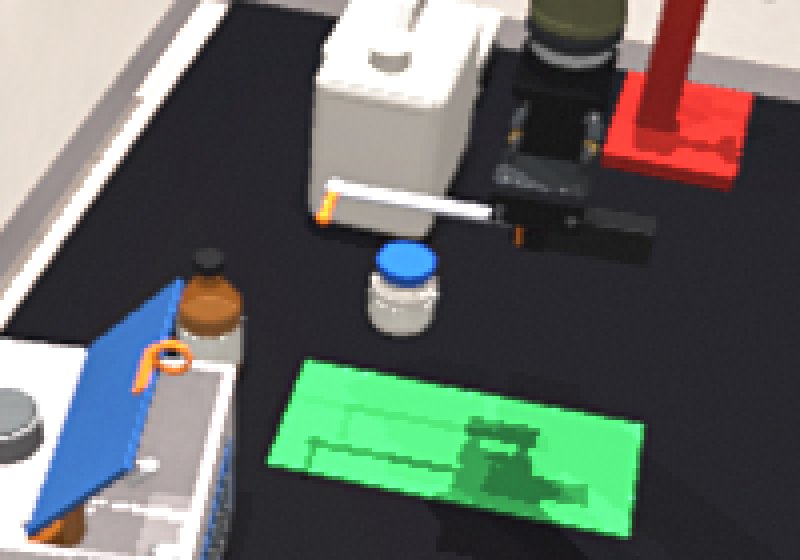

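View pics/t2c.png

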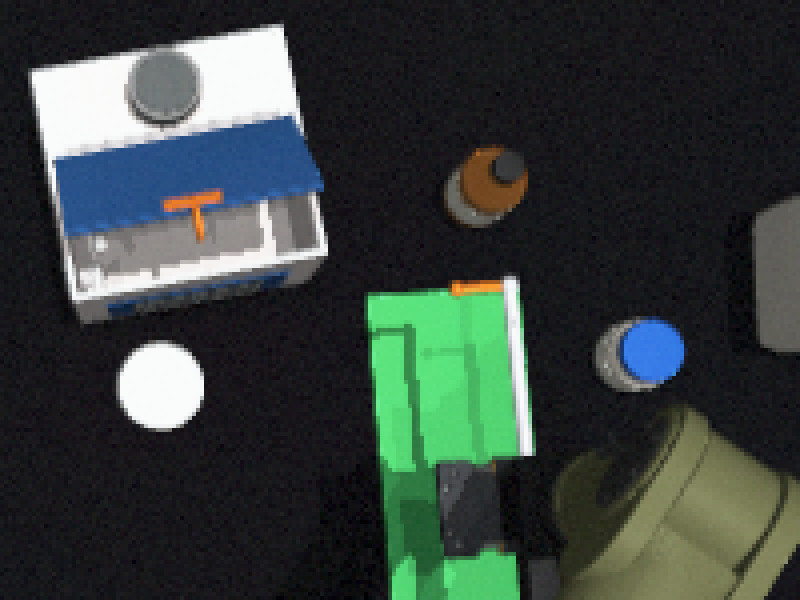

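```bash
python3 - <<'E'
from h import *
S=lambda x,y:np.array([200+x/4-.5,60+y/4-.5]);T=lambda x,y:np.array([220+x/4-.5,105+y/4-.5])
for n,a,b in(("tip",(333,187),(512,285)),("ball",(323,218),(457,289)),("eye",(174,357),(200,226))):
    x,r=tri([("side",S(*a),None),("top",T(*b),None)]);print(n,x.round(4),r[0])
h=np.array([.3956,-.3097,.2753+.0144]);c,s=np.cos(np.radians(3.5)),np.sin(np.radians(3.5))
print("expected pin base",h+[.182*c,.182*s,0],"ball",h+[.182*c-.044*s,.182*s+.044*c,0])
for y in(-.01,0,.01):pass
E
```

```text
tip [ 0.5761 -0.298   0.2908] 0.7411272827805642
ball [ 0.5721 -0.2522  0.29  ] 1.5514835210063829
eye [ 0.6273 -0.0367  0.2921] 0.40269178300709296
expected pin base [ 0.57726053 -0.29858917  0.2897    ] ball [ 0.5745744  -0.25467123  0.2897    ]
```

```bash
python3 -m handwheel '[[0.01,0.003,-0.006,0,-0.01],[0.01,0.012,-0.024,0,-0.025],[0.01,0.024,-0.048,0,-0.045],[0.01,0.038,-0.076,0,-0.065],[0.01,0.052,-0.104,0,-0.09],[0.01,0.064,-0.128,0,-0.11],[0.01,0.073,-0.146,0,-0.125],[0.01,0.078,-0.156,0,-0.131],[0.01,0.0787,-0.158,0,-0.131],[0.01,0.0787,-0.158,0,-0.131],[0.01,0.0787,-0.158,0,-0.131]]' 60
python3 - <<'E'
from h import *
o=get_obs();print(o["tool_pos"],o["tool_rot"],o["qpos"],o["force"])
cv2.imwrite("pics/s3.png",read_camera("side"));cv2.imwrite("pics/t3.png",read_camera("top"));cv2.imwrite("pics/w3.png",read_camera("wrist"))
cv2.imwrite("pics/s3c.png",crop(cv2.imread("pics/s3.png"),200,100,330,190,6));cv2.imwrite("pics/t3c.png",crop(cv2.imread("pics/t3.png"),230,120,350,210,6))
E
```

```text
time_s: 6.55
tool_pos: [0.4646, -0.1491, 0.2764]
tool_rot: [180.0, 0.0, 10.9]
force: [-0.7, -1.2, -1.5]
grip_width: 0.0256
[ 0.46459411 -0.14910236  0.27639949] [1.79979558e+02 3.04843570e-02 1.08506814e+01] [ 44.15466652  -1.79289566 -28.5969398   99.65762722  -0.83443352
  81.93571885 -63.46246386] [-0.74522992 -1.24082516 -1.53219347]
```

View pics/s3c.png

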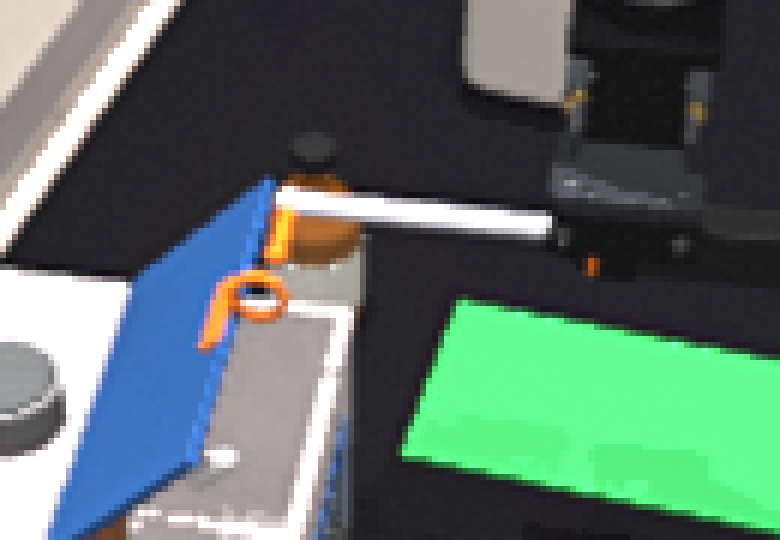

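View pics/t3c.png

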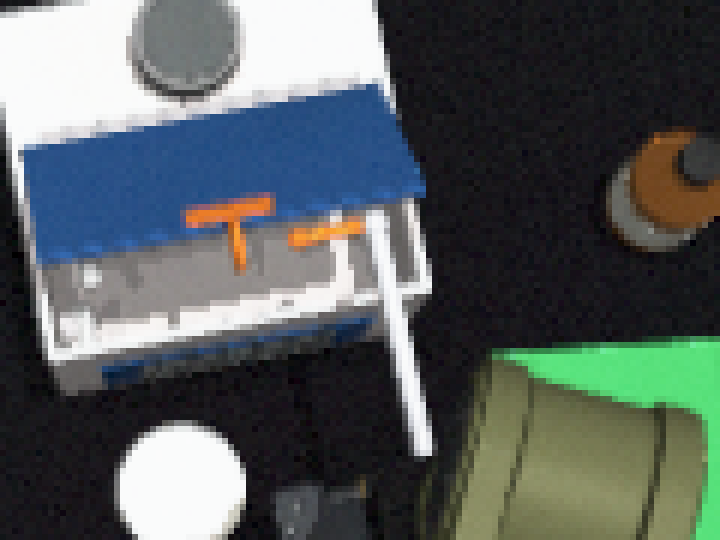

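View pics/w3.png

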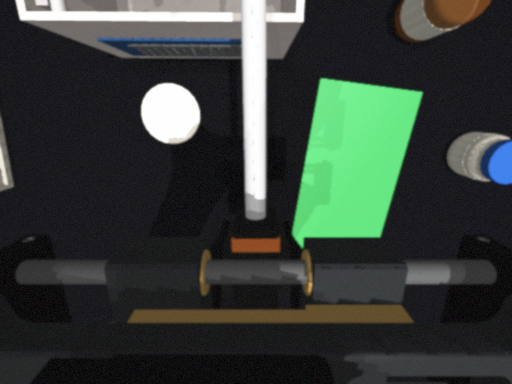

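The side crop shows the pin at (287,200)-(278,257) and the ring hole at (260,297). In the top crop the pin runs (363,231)-(292,239) and the ring's centre is at (238,245). I'll check the alignment numerically.

```bash
python3 - <<'E'
from h import *
out={}
for n,f,(x0,y0,x1,y1) in(("side","pics/s3.png",(230,125,260,165)),("top","pics/t3.png",(255,145,300,170))):
    im=cv2.imread(f);h=cv2.cvtColor(im,cv2.COLOR_BGR2HSV);m=cv2.inRange(h,(3,150,120),(20,255,255))
    a=m[y0:y1,x0:x1];k,l,st,c=cv2.connectedComponentsWithStats(a,connectivity=8)
    for i in range(1,k):
        ys,xs=np.nonzero(l==i);print(n,i,st[i]+[x0,y0,0,0,0],(c[i]+[x0,y0]).round(2))
    for r in a: print("".join(".#"[v>0] for v in r))
E
```

```text
side 1 [249 130   1   1   1] [249. 130.]
side 2 [254 130   3   2   4] [255.   130.75]
side 3 [244 135  16   9  63] [250.54 138.7 ]
side 4 [234 145  14  13  55] [239.76 150.16]Traceback (most recent call last):
  File "<stdin>", line 8, in <module>
  File "<stdin>", line 8, in <genexpr>
TypeError: string indices must be integers, not 'numpy.bool'
```

```bash
python3 - <<'E'
from h import *
for n,f,(x0,y0,x1,y1) in(("side","pics/s3.png",(230,128,262,162)),("top","pics/t3.png",(258,150,296,168))):
    im=cv2.imread(f);h=cv2.cvtColor(im,cv2.COLOR_BGR2HSV);m=cv2.inRange(h,(3,150,190),(20,255,255))
    print(n,x0,y0)
    for y in range(y0,y1): print(y,"".join("#" if m[y,x] else "." for x in range(x0,x1)))
E
```

```text
side 230 128
128 ................................
129 ................................
130 ................................
131 ................................
132 ................................
133 ................................
134 ................................
135 ................#...............
136 ................#.##............
137 ...............#..#.............
138 ...............#..#.............
139 ...............#..#.............
140 ...............#.#..............
141 ..............#..#..............
142 ..............#..#..............
143 ...............##...............
144 ................................
145 ............###.................
146 .........#####..................
147 .......###....###...............
148 .......##.......##..............
149 ......###........#..............
150 ......####.......#..............
151 ......##..#.....#...............
152 .....###...#####................
153 .....##.........................
154 .....##.........................
155 ....###.........................
156 ....##..........................
157 ....#.....
[... 256 characters left out ...]
............
152 ......................................
153 ...............##.....................
154 ..........#######.....................
155 ....##########........................
156 ...#########..........................
157 ...........#.................###......
158 ...........#.........###########......
159 ...........#........#######...........
160 ...........##.......####..............
161 ...........##.........................
162 ...........##.........................
163 ............#.........................
164 ............#.........................
165 ......................................
166 ......................................
167 ......................................
```

```bash
python3 -m handwheel '[[0.01,0.0025,0,0,0],[0.01,0.0025,-0.006,0,0],[0.01,0.0025,-0.012,0,0],[0.01,0.0025,-0.018,0,0],[0.01,0.0025,-0.023,0,0],[0.01,0.0025,-0.023,0,0]]' 60
python3 - <<'E'
from h import *
o=get_obs();print(o["tool_pos"],o["tool_rot"],o["force"])
cv2.imwrite("pics/s4.png",read_camera("side"));cv2.imwrite("pics/t4.png",read_camera("top"))
a=cv2.resize(cv2.imread("pics/s4.png")[125:165,225:275],None,fx=8,fy=8,interpolation=0);b=cv2.resize(cv2.imread("pics/t4.png")[145:175,250:300],None,fx=8,fy=8,interpolation=0)
cv2.imwrite("pics/c4.png",np.vstack([a,b]))
E
```

```text
time_s: 7.3
tool_pos: [0.4631, -0.1234, 0.2767]
tool_rot: [180.0, -0.0, 11.1]
force: [1.3, -0.5, -2.3]
grip_width: 0.0256
[ 0.46314939 -0.12341895  0.27670785] [ 1.79982464e+02 -8.18851206e-03  1.10850174e+01] [ 1.31603879 -0.48766494 -2.3056436 ]
```

View pics/c4.png

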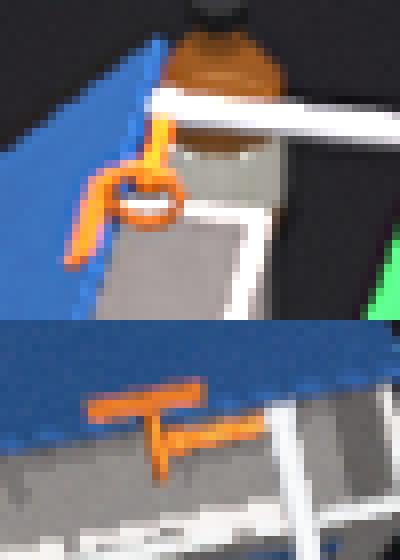

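Both views show the ball at the ring with the pin within about 3 mm of the hole's centre. I'll push it on through, gently.

```bash
python3 -m handwheel '[[0.01,0,-0.005,0.001,0],[0.01,0,-0.01,0.001,0],[0.01,0,-0.015,0.001,0],[0.01,0,-0.02,0.001,0],[0.01,0,-0.025,0.001,0],[0.01,0,-0.03,0.001,0],[0.01,0,-0.032,0.001,0],[0.01,0,-0.032,0.001,0]]' 60
python3 - <<'E'
from h import *
o=get_obs();print(o["tool_pos"],o["tool_rot"],o["force"])
cv2.imwrite("pics/s5.png",read_camera("side"));cv2.imwrite("pics/t5.png",read_camera("top"))
a=cv2.resize(cv2.imread("pics/s5.png")[125:165,225:275],None,fx=8,fy=8,interpolation=0);b=cv2.resize(cv2.imread("pics/t5.png")[145:175,250:300],None,fx=8,fy=8,interpolation=0)
cv2.imwrite("pics/c5.png",np.vstack([a,b]))
E
```

```text
time_s: 8.2
tool_pos: [0.4571, -0.0928, 0.2756]
tool_rot: [180.0, -0.0, 11.0]
force: [0.6, 0.1, -2.5]
grip_width: 0.0257
[ 0.4570735 -0.0928246  0.2756192] [ 1.79981771e+02 -5.97136409e-03  1.10256386e+01] [ 0.62403832  0.09546198 -2.47482563]
```

View pics/c5.png

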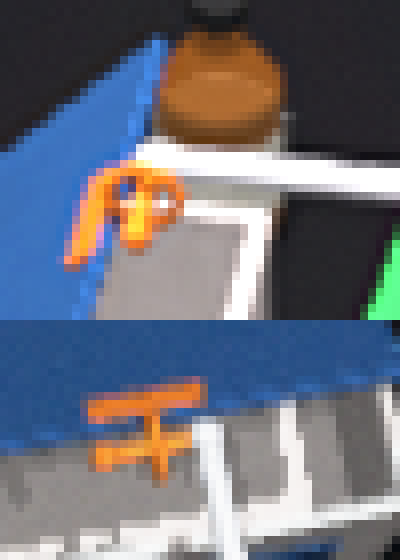

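The pin is through the ring in both views: the side crop shows the ball in front of the ring near (140,235), and in the top crop the pin crosses the ring at (158,450). Next I'll work out the pull arc.

```bash
cat > arc.py <<'E'
import numpy as np
H=np.array([.7277,-.020,.181]);b=np.radians(9.7);u=-np.array([np.cos(b),np.sin(b)])
def tcp(a,yaw,lead,dz=0):
    a=np.radians(a);y=np.radians(yaw);e=np.r_[H[:2]+u*(.148*np.cos(a)+lead*np.sin(a)),H[2]+.148*np.sin(a)-lead*np.cos(a)]
    X=np.array([np.cos(y),np.sin(y)]);Y=np.array([-X[1],X[0]])
    return np.r_[e[:2]-.022*Y-.1815*X,e[2]-.015+dz]
def rel(t,t0,yaw0):
    y=np.radians(yaw0);d=t-t0;return [d[0]*np.cos(y)+d[1]*np.sin(y),d[0]*np.sin(y)-d[1]*np.cos(y),-d[2]]
E
python3 - <<'E'
from arc import *
t0=np.array([.4571,-.0928,.2756])
print(tcp(47.4,11,0))
for a in(47.4,44,40,36,32,28,24,20,16,12,9,7,5,3,1.55):
    yaw=11+min(1,(47.4-a)/25)*8;lead=min(.007,(47.4-a)*.002)
    t=tcp(a,yaw,lead);print(a,np.round(rel(t,t0,11),4),round(-np.radians(yaw-11),3),"r",np.hypot(*t[:2]).round(3),t.round(3))
E
```

```text
[ 0.45498701 -0.0931065   0.27494237]
47.4 [-0.0021 -0.0001  0.0007] -0.0 r 0.464 [ 0.455 -0.093  0.275]
44 [-0.0127  0.0031  0.0117] -0.019 r 0.456 [ 0.445 -0.098  0.264]
40 [-0.0188  0.007   0.0198] -0.041 r 0.452 [ 0.44  -0.103  0.256]
36 [-0.024   0.0109  0.0283] -0.064 r 0.449 [ 0.436 -0.108  0.247]
32 [-0.0286  0.0147  0.0371] -0.086 r 0.446 [ 0.432 -0.113  0.238]
28 [-0.0325  0.0186  0.0463] -0.108 r 0.445 [ 0.429 -0.117  0.229]
24 [-0.0356  0.0225  0.0558] -0.131 r 0.443 [ 0.426 -0.122  0.22 ]
20 [-0.0386  0.024   0.0656] -0.14 r 0.441 [ 0.424 -0.124  0.21 ]
16 [-0.0413  0.0239  0.0755] -0.14 r 0.439 [ 0.421 -0.124  0.2  ]
12 [-0.0433  0.0239  0.0857] -0.14 r 0.437 [ 0.419 -0.125  0.19 ]
9 [-0.0444  0.0239  0.0934] -0.14 r 0.436 [ 0.418 -0.125  0.182]
7 [-0.0449  0.0239  0.0985] -0.14 r 0.436 [ 0.418 -0.125  0.177]
5 [-0.0452  0.0239  0.1037] -0.14 r 0.436 [ 0.417 -0.125  0.172]
3 [-0.0453  0.0239  0.1088] -0.14 r 0.435 [ 0.417 -0.125  0.167]
1.55 [-0.0452  0.0239  0.1126] -0.14 r 0.436 [ 0.417 -0.125  0.163]
```

```bash
python3 -m handwheel '[[0.01,-0.005,0.001,0.004,-0.006],[0.01,-0.010,0.003,0.009,-0.015],[0.01,-0.013,0.004,0.013,-0.023],[0.01,-0.0165,0.006,0.017,-0.035],[0.01,-0.019,0.007,0.020,-0.042],[0.01,-0.0215,0.009,0.024,-0.053],[0.01,-0.024,0.011,0.028,-0.064],[0.01,-0.026,0.013,0.0325,-0.075],[0.01,-0.0285,0.015,0.037,-0.086],[0.01,-0.0305,0.0165,0.0415,-0.097],[0.01,-0.0325,0.0185,0.046,-0.108],[0.01,-0.0325,0.0185,0.046,-0.108]]' 60
cat > look.py <<'E'
import sys
from h import *
n=sys.argv[1]
o=get_obs();print(o["time_s"],o["tool_pos"].round(4),o["tool_rot"].round(2),"F",o["force"].round(2),"T",o["wrist_torque"].round(3),o["qpos"].round(1))
s=read_camera("side");t=read_camera("top");cv2.imwrite(f"pics/s{n}.png",s);cv2.imwrite(f"pics/t{n}.png",t)
a=cv2.resize(s[125:185,225:325],None,fx=6,fy=6,interpolation=0);b=cv2.resize(t[145:185,240:340],None,fx=6,fy=6,interpolation=0)
cv2.imwrite(f"pics/c{n}.png",np.vstack([a,b]))
E
python3 look.py 6
```

```text
time_s: 9.5
tool_pos: [0.4279, -0.1178, 0.2287]
tool_rot: [-179.9, 0.1, 17.2]
force: [-0.1, 0.3, -2.7]
grip_width: 0.0255
9.5 [ 0.4279 -0.1178  0.2287] [-1.7995e+02  9.0000e-02  1.7180e+01] F [-0.07  0.32 -2.68] T [ 0.042  0.011 -0.021] [ 43.2  -6.6 -28.6 109.1  -3.3  76.9 -57.4]
```

View pics/c6.png

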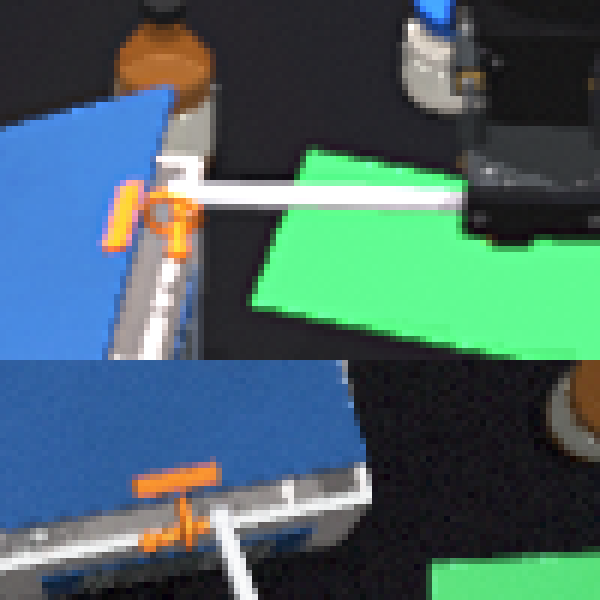

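The flap follows and the pin is still in the ring: side crop (178,225), top crop (185,527). I'll carry on.

```bash
python3 - <<'E'
from arc import *
t0=tcp(28,17.2,.007)
for a in(24,20,16,12,9,7,5,3,1.55,0):
    yaw=19;t=tcp(a,yaw,.007);print(a,np.round(rel(t,t0,17.2),4))
E
python3 -m handwheel '[[0.01,-0.001,0.0017,0.005,-0.016],[0.01,-0.0025,0.0036,0.0095,-0.031],[0.01,-0.004,0.0038,0.0145,-0.031],[0.01,-0.005,0.004,0.0195,-0.031],[0.01,-0.0065,0.0044,0.0245,-0.031],[0.01,-0.008,0.0047,0.0295,-0.031],[0.01,-0.009,0.005,0.0345,-0.031],[0.01,-0.0098,0.0052,0.039,-0.031],[0.01,-0.0098,0.0052,0.039,-0.031]]' 60
python3 look.py 7
```

```text
24 [-0.0033  0.0052  0.0095]
20 [-0.0067  0.0047  0.0193]
16 [-0.0094  0.0044  0.0292]
12 [-0.0114  0.0041  0.0394]
9 [-0.0124  0.004   0.0471]
7 [-0.0129  0.0039  0.0522]
5 [-0.0132  0.0039  0.0574]
3 [-0.0133  0.0038  0.0625]
1.55 [-0.0133  0.0038  0.0663]
0 [-0.0131  0.0039  0.0703]
time_s: 10.5
tool_pos: [0.4202, -0.1255, 0.1897]
tool_rot: [-180.0, 0.1, 18.9]
force: [0.3, 0.0, -2.7]
grip_width: 0.0255
10.5 [ 0.4202 -0.1255  0.1897] [-1.7996e+02  7.0000e-02  1.8940e+01] F [ 0.28  0.01 -2.75] T [ 0.005 -0.057  0.008] [ 43.4  -5.9 -28.2 113.   -2.9  72.3 -54.8]
```

View pics/c7.png

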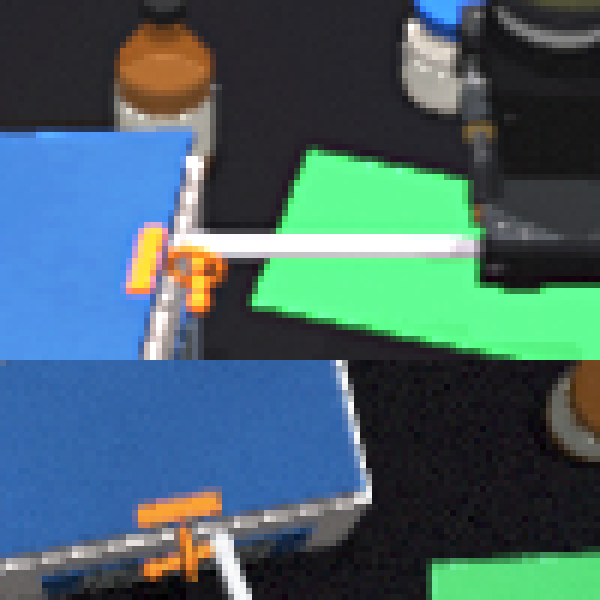

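```bash
python3 -m handwheel '[[0.01,-0.001,0,0.003,0],[0.01,-0.001,0,0.006,0],[0.01,-0.002,0,0.009,0],[0.01,-0.002,0,0.011,0],[0.01,-0.002,0,0.013,0],[0.01,-0.002,0,0.015,0]]' 60
python3 -m handwheel '[[0.01,0,0,0.002,0],[0.01,0,0,0.004,0],[0.01,0,0,0.006,0],[0.01,0,0,0.006,0]]' 60
python3 look.py 8
```

```text
time_s: 11.2
tool_pos: [0.4192, -0.126, 0.1758]
tool_rot: [180.0, -0.0, 19.0]
force: [-0.7, -0.1, 1.7]
grip_width: 0.0256
time_s: 11.6
tool_pos: [0.4191, -0.1258, 0.1693]
tool_rot: [-180.0, -0.0, 19.0]
force: [-0.5, 1.1, 1.4]
grip_width: 0.0257
11.6 [ 0.4191 -0.1258  0.1693] [-1.7999e+02 -1.0000e-02  1.8970e+01] F [-0.48  1.13  1.38] T [ 0.495 -0.608  0.11 ] [ 43.4  -5.1 -28.4 114.8  -2.6  69.7 -55.1]
```

View pics/c8.png

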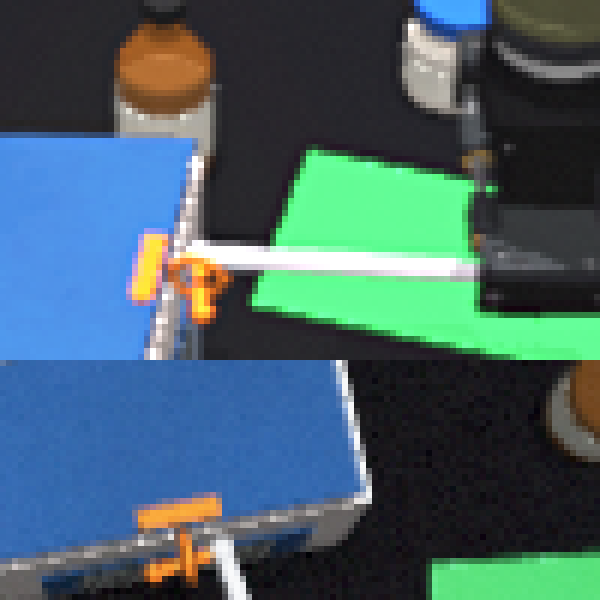

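```bash
python3 - <<'E'
from h import *
# flap right front corner & strap in full-res side pixels for each angle: project model points
H=np.array([.7277,-.020,.181]);b=np.radians(9.7);u=-np.array([np.cos(b),np.sin(b),0]);y=np.array([-np.sin(b),np.cos(b),0]);z=np.array([0,0,1.])
for a in(0,.04,.08,.12,.16,.2):
    d=u*np.cos(a)+z*np.sin(a);n=-u*np.sin(a)+z*np.cos(a)
    e=H+.148*d+.004*n; c=H+.130*d+.008*n-.113*y
    f=lambda cam,p,o:((proj(cam,p)-o+.5)*6).round(0)
    print(a,"eye side",f("side",e,[225,125]),"top",f("top",e,[240,145])+[0,360],"corner side",f("side",c,[225,125]))
for k in ("7","8"):
    s=cv2.imread(f"pics/s{k}.png");cv2.imwrite(f"pics/d{k}.png",cv2.resize(s[140:185,240:320],None,fx=9,fy=9,interpolation=cv2.INTER_CUBIC))
    g=cv2.cvtColor(s,cv2.COLOR_BGR2GRAY)
    for c in(258,265,272,279,286,293,300):
        col=s[150:180,c].min(axis=1).astype(float);m=col>140;print(k,c,(np.nonzero(m)[0].mean()+150).round(2) if m.any() else None,end=" ")
    print()
E
```

```text
0 eye side [197. 299.] top [188. 565.] corner side [199. 156.]
0.04 eye side [196. 292.] top [188. 564.] corner side [198. 150.]
0.08 eye side [195. 284.] top [188. 562.] corner side [197. 143.]
0.12 eye side [194. 277.] top [189. 559.] corner side [196. 136.]
0.16 eye side [192. 269.] top [189. 556.] corner side [194. 129.]
0.2 eye side [190. 261.] top [189. 553.] corner side [192. 123.]
7 258 156.5 7 265 165.5 7 272 165.5 7 279 165.5 7 286 165.5 7 293 165.5 7 300 165.5 
8 258 157.25 8 265 167.5 8 272 167.5 8 279 168.5 8 286 168.5 8 293 168.5 8 300 169.5
```

View pics/d8.png

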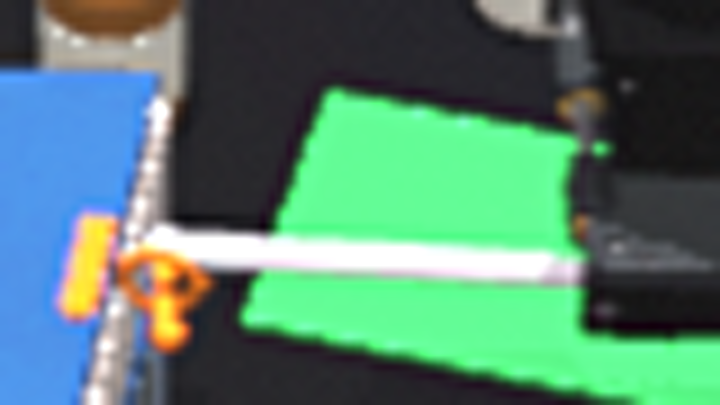

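```bash
python3 -m handwheel '[[0.0,0,0,0,0],[0.0,0,0,0,0],[0.0,0,0,0,0],[0.0,0,0,0,0]]' 60
python3 -m handwheel '[[0.0,0,0,0.005,0],[0.0,0,0,0.010,0]]' 60
python3 look.py 9
```

```text
time_s: 12.1
tool_pos: [0.4191, -0.126, 0.1696]
tool_rot: [180.0, -0.0, 19.0]
force: [0.3, 1.8, 1.0]
grip_width: 0.0254
time_s: 12.3
tool_pos: [0.4197, -0.1259, 0.1595]
tool_rot: [180.0, -0.1, 19.0]
force: [1.2, 1.2, 2.6]
grip_width: 0.0258
12.3 [ 0.4197 -0.1259  0.1595] [ 1.7997e+02 -9.0000e-02  1.8950e+01] F [1.25 1.22 2.64] T [ 0.79  -1.093  0.147] [ 43.3  -4.5 -28.5 115.5  -2.4  68.4 -55.3]
```

View pics/c9.png

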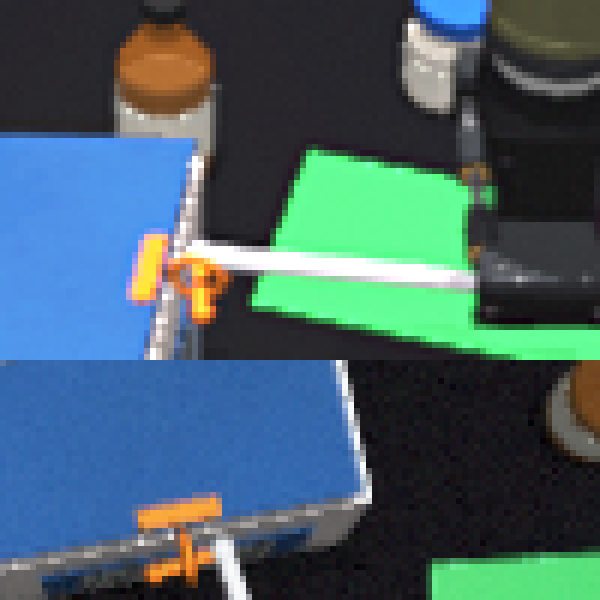

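```bash
python3 -m handwheel '[[0.0,0,0,0.008,0],[0.0,0,0,0.016,0],[0.0,0.001,0,0.024,0]]' 60
python3 look.py 10
```

```text
time_s: 12.7
tool_pos: [0.4221, -0.1251, 0.1357]
tool_rot: [179.9, -0.3, 19.0]
force: [5.2, 3.7, 3.6]
grip_width: 0.0254
12.7 [ 0.4221 -0.1251  0.1357] [179.93  -0.26  18.98] F [5.17 3.69 3.64] T [ 1.127 -1.995  0.117] [ 43.1  -3.  -28.9 117.1  -1.7  65.3 -56.1]
```

View pics/c10.png

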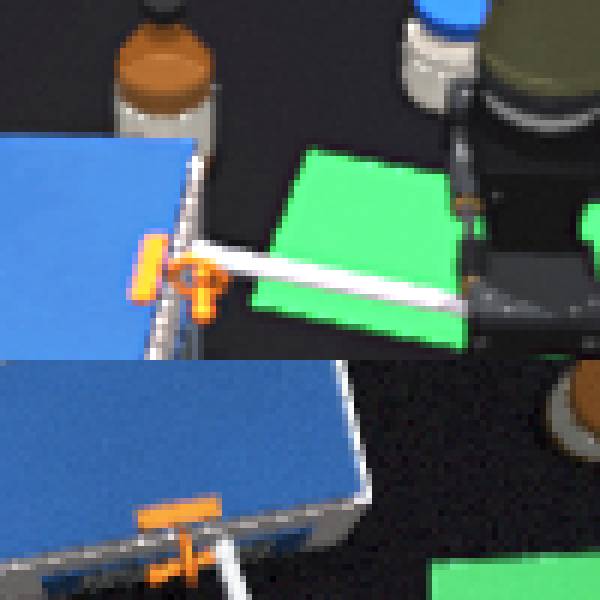

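```bash
python3 - <<'E'
from h import *
L=[]
for k in("6","7","8","10"):
    s=cv2.imread(f"pics/s{k}.png");L.append(cv2.resize(s[135:215,205:275],None,fx=5,fy=5,interpolation=cv2.INTER_CUBIC))
cv2.imwrite("pics/cmp.png",cv2.resize(np.vstack([np.hstack(L[:2]),np.hstack(L[2:])]),None,fx=.75,fy=.75))
# blue mask lower/upper boundary in top view and side for flap
for k in("7","8","9","10"):
    for n in("s","t"):
        im=cv2.imread(f"pics/{n}{k}.png");h=cv2.cvtColor(im,cv2.COLOR_BGR2HSV)
        m=cv2.inRange(h,(100,120,100 if n=="s" else 60),(125,255,255))
        print(k,n,end=": ")
        if n=="s":
            for c in(240,244,248,252): 
                col=im[140:152,c,0].astype(float); # blue channel vertical edge
                g=col-40; 
                i=np.argmax(np.abs(np.diff(col)));print(c,[int(v) for v in col],end=" ") if c==248 else None
        else:
            for c in(255,290):
                col=im[165:178,c].astype(int);print(c,[int(v) for v in (col[:,0]-col[:,2])],end=" ")
        print()
E
```

```text
7 s: 248 [41, 37, 31, 80, 207, 166, 183, 235, 233, 231, 234, 234] 
7 t: 255 [118, 120, 121, 115, 117, 116, 116, 118, 118, 101, 9, -8, -7] 290 [120, 118, 115, 77, -4, -7, -4, 16, 67, 38, 27, 14, 2] 
8 s: 248 [42, 38, 32, 81, 210, 170, 161, 159, 238, 236, 233, 236] 
8 t: 255 [121, 119, 117, 122, 120, 118, 121, 121, 118, 120, 78, 0, -8] 290 [121, 122, 122, 105, 16, -5, -4, 13, 67, 32, 26, 12, 3] 
9 s: 248 [41, 37, 29, 80, 210, 169, 160, 157, 237, 236, 233, 236] 
9 t: 255 [119, 122, 118, 120, 116, 117, 121, 119, 121, 119, 90, 3, -10] 290 [122, 127, 121, 105, 18, -7, -6, 13, 68, 36, 27, 12, 6] 
10 s: 248 [42, 38, 32, 79, 209, 170, 158, 143, 236, 236, 233, 235] 
10 t: 255 [121, 121, 122, 120, 117, 120, 118, 118, 123, 123, 95, 2, -6] 290 [122, 122, 123, 108, 20, -8, -5, 12, 66, 35, 24, 14, 3]
```

View pics/cmp.png

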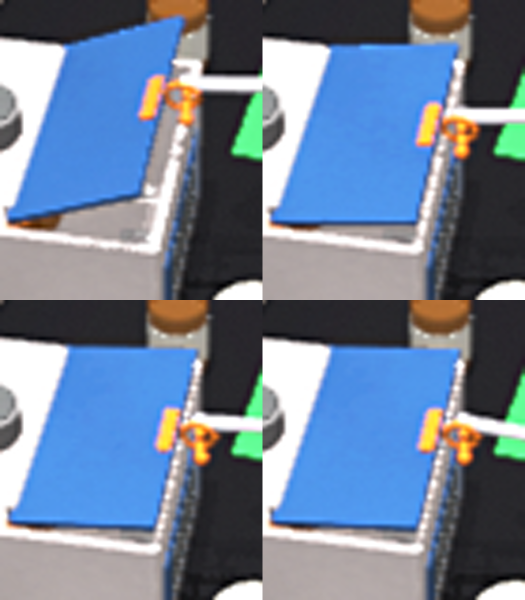

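The flap has come down to roughly 0.1 rad, against the catch, and the pole has turned about 13° in the fingers. I'll keep following the arc around the pin with moderate tension along the pole, checking the force each step.

```bash
python3 -m handwheel '[[0.0,0.001,0,0.006,0],[0.0,0.003,0,0.012,0]]' 60
python3 -m handwheel '[[0.0,0.0015,0,0.006,0],[0.0,0.0035,0,0.012,0]]' 60
python3 look.py 11;  python3 - <<'E'
from h import *
s=cv2.imread("pics/s11.png");cv2.imwrite("pics/e11.png",cv2.resize(s[135:215,205:325],None,fx=6,fy=6,interpolation=cv2.INTER_CUBIC))
E
```

```text
time_s: 13.0
tool_pos: [0.4248, -0.1243, 0.1239]
tool_rot: [179.9, -0.2, 19.0]
force: [5.0, 3.4, 4.2]
grip_width: 0.0252
time_s: 13.2
tool_pos: [0.4283, -0.1231, 0.1119]
tool_rot: [179.9, -0.2, 19.0]
force: [4.4, 4.0, 4.4]
grip_width: 0.0256
13.2 [ 0.4283 -0.1231  0.1119] [179.91  -0.24  18.99] F [4.37 4.02 4.43] T [ 0.983 -1.728  0.119] [ 42.6  -0.6 -29.5 118.   -0.4  62.3 -57.8]
```

View pics/e11.png

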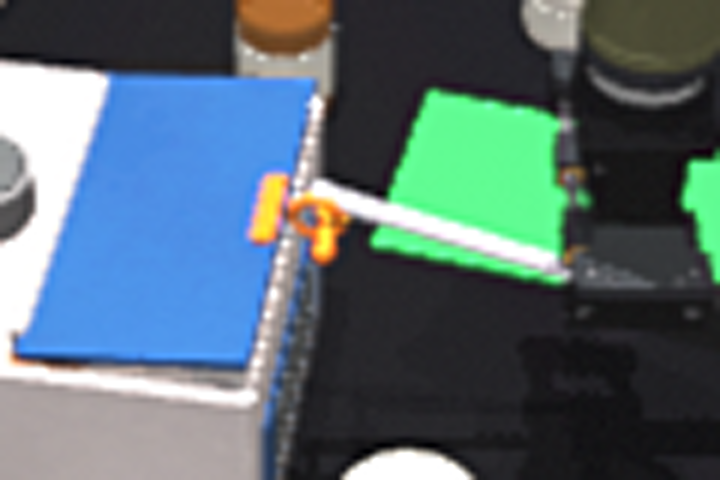

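```bash
python3 -m handwheel '[[0.0,0.0008,0,0.004,0],[0.0,0.0018,0,0.008,0]]' 60
python3 -m handwheel '[[0.0,0.001,0,0.004,0],[0.0,0.002,0,0.008,0]]' 60
python3 look.py 12;  python3 - <<'E'
from h import *
s=cv2.imread("pics/s12.png");cv2.imwrite("pics/e12.png",cv2.resize(s[135:215,205:325],None,fx=6,fy=6,interpolation=cv2.INTER_CUBIC))
E
```

```text
time_s: 13.5
tool_pos: [0.4283, -0.123, 0.1033]
tool_rot: [180.0, -0.0, 19.0]
force: [1.8, 1.6, 4.3]
grip_width: 0.0253
time_s: 13.7
tool_pos: [0.4295, -0.1225, 0.095]
tool_rot: [180.0, 0.0, 19.0]
force: [1.4, 1.3, 3.2]
grip_width: 0.0256
13.7 [ 0.4295 -0.1225  0.095 ] [1.800e+02 3.000e-02 1.896e+01] F [1.36 1.33 3.22] T [ 0.531 -0.822  0.158] [ 42.3   1.1 -29.8 118.7   0.6  60.4 -58.9]
```

View pics/e12.png

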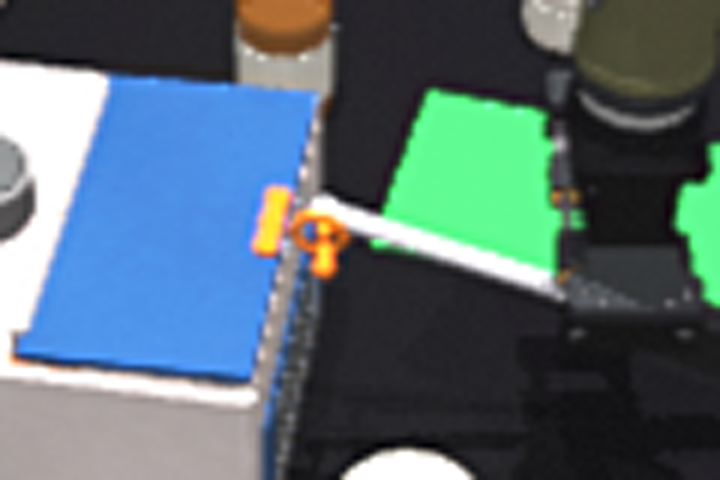

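The flap gave way and dropped, so the force is falling. I'll follow it down until it's firmly shut.

```bash
python3 -m handwheel '[[0.0,0.001,0,0.004,0],[0.0,0.002,0,0.008,0],[0.0,0.002,0,0.008,0]]' 60
python3 look.py 13;  python3 - <<'E'
from h import *
s=cv2.imread("pics/s13.png");cv2.imwrite("pics/e13.png",cv2.resize(s[135:215,205:325],None,fx=6,fy=6,interpolation=cv2.INTER_CUBIC))
E
```

```text
time_s: 14.1
tool_pos: [0.4309, -0.1218, 0.0868]
tool_rot: [-180.0, 0.1, 18.9]
force: [-0.7, -0.8, 1.4]
grip_width: 0.0254
14.1 [ 0.4309 -0.1218  0.0868] [-1.7996e+02  7.0000e-02  1.8940e+01] F [-0.74 -0.78  1.42] T [ 0.374 -0.633  0.051] [ 42.1   1.9 -29.9 118.9   1.1  59.5 -59.4]
```

View pics/e13.png

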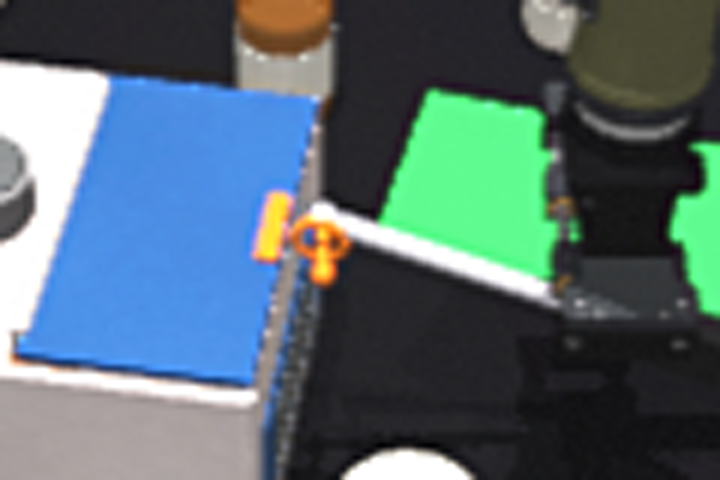

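```bash
python3 -m handwheel '[[0.0,0.0005,0,0.004,0],[0.0,0.001,0,0.008,0],[0.0,0.0015,0,0.011,0],[0.0,0.0015,0,0.011,0]]' 60
python3 look.py 14;  python3 - <<'E'
from h import *
s=cv2.imread("pics/s14.png");cv2.imwrite("pics/e14.png",cv2.resize(s[135:215,205:325],None,fx=6,fy=6,interpolation=cv2.INTER_CUBIC))
for k in ("12","13","14"):
    im=cv2.imread(f"pics/s{k}.png");print([int(v) for v in im[140:156,248,0]],[int(v) for v in im[185:205,243,0]])
E
```

```text
time_s: 14.6
tool_pos: [0.435, -0.1207, 0.0771]
tool_rot: [179.9, -0.2, 19.0]
force: [4.5, 3.3, 4.3]
grip_width: 0.0256
14.6 [ 0.435  -0.1207  0.0771] [179.94  -0.21  18.98] F [4.54 3.31 4.31] T [ 0.856 -1.557  0.051] [ 41.8   3.  -30.1 119.3   1.7  58.  -60.1]
[40, 36, 30, 78, 205, 166, 161, 159, 158, 189, 234, 232, 231, 234, 232, 234] [234, 234, 234, 235, 236, 236, 237, 237, 236, 237, 239, 244, 180, 101, 137, 252, 255, 195, 155, 160]
[40, 36, 30, 76, 202, 163, 158, 159, 155, 159, 223, 232, 230, 230, 232, 231] [233, 231, 232, 232, 234, 234, 234, 235, 234, 234, 235, 238, 245, 154, 132, 255, 255, 192, 151, 157]
[40, 35, 29, 77, 202, 164, 158, 158, 157, 159, 222, 231, 230, 230, 232, 231] [232, 231, 232, 232, 233, 234, 234, 234, 234, 234, 235, 238, 244, 155, 133, 255, 255, 192, 151, 158]
```

View pics/e14.png

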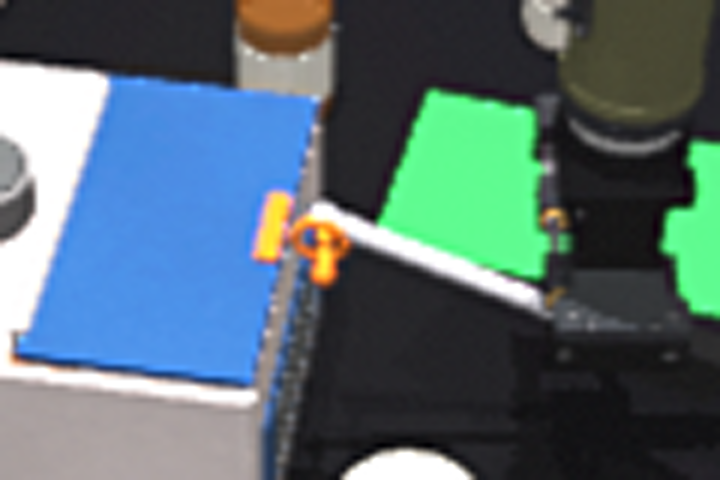

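The flap is unchanged between the last two looks although the pull rose to about 8.6 N, so it's seated. Next I'll centre the pin in the hole before drawing it out.

```bash
python3 -m handwheel '[[0.0,0.002,0,-0.002,0],[0.0,0.004,0,-0.004,0],[0.0,0.006,0,-0.007,0],[0.0,0.006,0,-0.007,0]]' 60
python3 look.py 15;  python3 - <<'E'
from h import *
s=cv2.imread("pics/s15.png");t=cv2.imread("pics/t15.png");cv2.imwrite("pics/e15.png",np.vstack([cv2.resize(s[160:190,240:290],None,fx=10,fy=10,interpolation=cv2.INTER_CUBIC),cv2.resize(t[160:188,250:300],None,fx=10,fy=10,interpolation=cv2.INTER_CUBIC)]))
E
```

```text
time_s: 15.1
tool_pos: [0.4377, -0.1194, 0.083]
tool_rot: [-180.0, 0.1, 18.9]
force: [-0.1, 0.2, -1.8]
grip_width: 0.0258
15.1 [ 0.4377 -0.1194  0.083 ] [-1.7996e+02  1.2000e-01  1.8950e+01] F [-0.08  0.21 -1.82] T [ 0.002 -0.076 -0.001] [ 41.6   3.1 -30.2 118.4   1.8  59.1 -60.5]
```

View pics/e15.png

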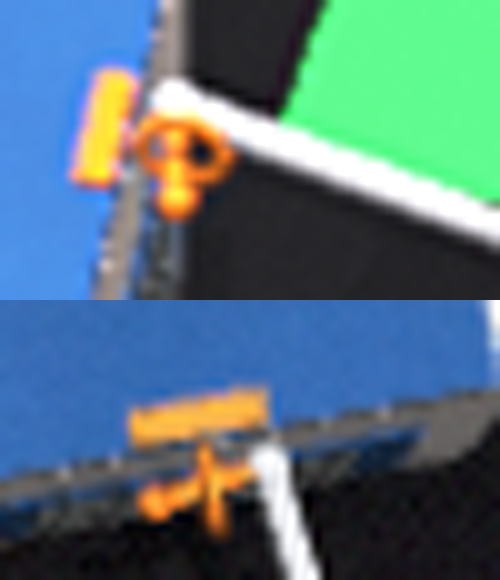

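```bash
python3 -m handwheel '[[0.0,-0.0015,0.004,0,0],[0.0,-0.0015,0.009,0,0],[0.0,-0.0015,0.014,0,0],[0.0,-0.0015,0.019,0,0],[0.0,-0.0015,0.024,0,0],[0.0,-0.0015,0.024,0,0]]' 60
python3 look.py 16;  python3 - <<'E'
from h import *
s=cv2.imread("pics/s16.png");t=cv2.imread("pics/t16.png");cv2.imwrite("pics/e16.png",np.vstack([cv2.resize(s[160:190,240:290],None,fx=10,fy=10,interpolation=cv2.INTER_CUBIC),cv2.resize(t[160:188,250:300],None,fx=10,fy=10,interpolation=cv2.INTER_CUBIC)]))
E
```

```text
time_s: 15.8
tool_pos: [0.4452, -0.1434, 0.0835]
tool_rot: [180.0, -0.0, 18.9]
force: [-0.6, -0.1, -1.7]
grip_width: 0.0255
15.8 [ 0.4452 -0.1434  0.0835] [ 1.7999e+02 -1.0000e-02  1.8890e+01] F [-0.58 -0.05 -1.67] T [-0.01   0.004  0.005] [ 42.7   4.7 -29.  116.7   2.7  59.1 -58.6]
```

View pics/e16.png

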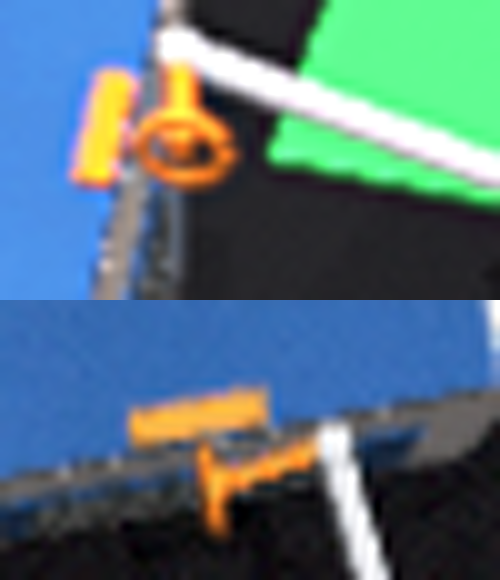

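The ball sits centred at the ring (185,142 in the side crop). I'll draw it out, drifting back slightly so the shaft tip stays clear of the flap edge.

```bash
python3 -m handwheel '[[0.0,-0.001,0.005,0,0],[0.0,-0.0015,0.01,0,0],[0.0,-0.003,0.016,0,0],[0.0,-0.005,0.022,0,0],[0.0,-0.007,0.028,0,0],[0.0,-0.008,0.034,0,0],[0.0,-0.008,0.036,0,0]]' 60
python3 look.py 17;  python3 - <<'E'
from h import *
s=cv2.imread("pics/s17.png");t=cv2.imread("pics/t17.png");cv2.imwrite("pics/e17.png",np.vstack([cv2.resize(s[145:195,240:320],None,fx=7,fy=7,interpolation=cv2.INTER_CUBIC),cv2.resize(t[160:188,250:330],None,fx=7,fy=7,interpolation=cv2.INTER_CUBIC)]))
E
```

```text
time_s: 16.6
tool_pos: [0.4491, -0.1802, 0.0835]
tool_rot: [180.0, 0.0, 18.9]
force: [0.1, 0.4, -2.3]
grip_width: 0.0255
16.6 [ 0.4491 -0.1802  0.0835] [179.98   0.    18.88] F [ 0.06  0.36 -2.35] T [-0.025 -0.031 -0.017] [ 44.7   6.7 -27.2 114.7   3.5  59.4 -55.3]
```

View pics/e17.png

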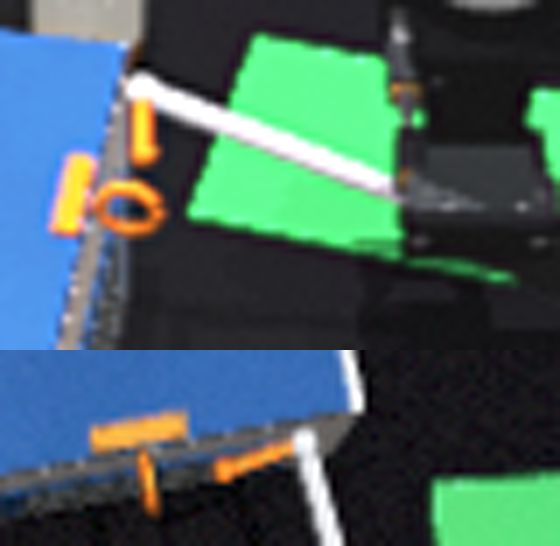

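The hook is free of the ring and the flap stays shut. I'll lift and carry the pole back over the mat.

```bash
python3 -m handwheel '[[0.0,-0.005,0.004,-0.005,0],[0.0,-0.015,0.015,-0.02,0.01],[0.0,-0.028,0.032,-0.038,0.04],[0.0,-0.042,0.05,-0.053,0.09],[0.0,-0.057,0.067,-0.063,0.14],[0.0,-0.072,0.084,-0.067,0.19],[0.0,-0.083,0.096,-0.067,0.23],[0.0,-0.09,0.103,-0.067,0.26],[0.0,-0.092,0.106,-0.067,0.269],[0.0,-0.092,0.106,-0.067,0.269],[0.0,-0.092,0.106,-0.067,0.269]]' 60
python3 look.py 18; python3 - <<'E'
from h import *
s=cv2.imread("pics/s18.png");t=cv2.imread("pics/t18.png");cv2.imwrite("pics/e18.png",np.vstack([cv2.resize(s[110:220,190:380],None,fx=3,fy=3,interpolation=cv2.INTER_CUBIC),cv2.resize(t[160:250,220:410],None,fx=3,fy=3,interpolation=cv2.INTER_CUBIC)]))
E
```

```text
time_s: 17.8
tool_pos: [0.397, -0.3081, 0.1501]
tool_rot: [-179.9, 0.0, 3.6]
force: [0.3, 0.9, -2.6]
grip_width: 0.0258
17.8 [ 0.397  -0.3081  0.1501] [-1.7994e+02  2.0000e-02  3.6400e+00] F [ 0.28  0.88 -2.56] T [ 0.049 -0.002  0.014] [ 53.4   4.3 -19.3 108.5   1.5  67.5 -52.8]
```

View pics/e18.png

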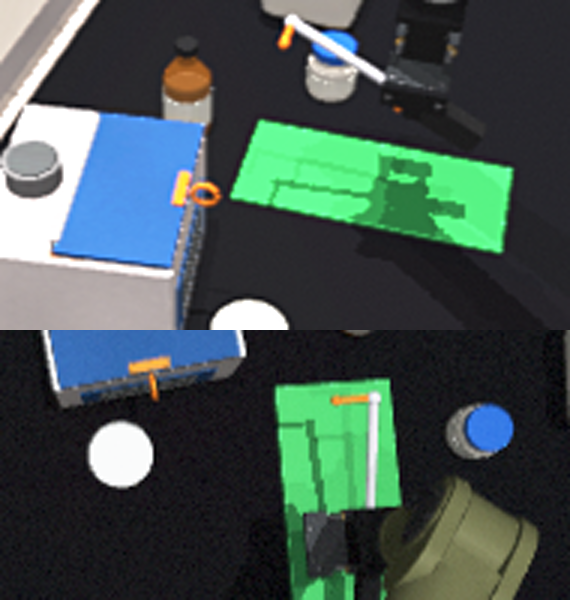

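```bash
python3 -m handwheel '[[0.0,0,0.0025,0.01,0],[0.0,0,0.0025,0.03,0],[0.0,0,0.0025,0.055,0],[0.0,0,0.0025,0.075,0],[0.0,0,0.0025,0.085,0],[0.0,0,0.0025,0.09,0],[0.0,0,0.0025,0.09,0]]' 60
python3 -m handwheel '[[0.0,0,0,0,0],[0.0,0,0,0.004,0],[0.0,0,0,0.008,0],[0.0,0,0,0.012,0],[0.0,0,0,0.016,0],[0.0,0,0,0.02,0]]' 20
python3 look.py 19; python3 - <<'E'
from h import *
s=cv2.imread("pics/s19.png");t=cv2.imread("pics/t19.png");cv2.imwrite("pics/e19.png",np.vstack([cv2.resize(s[130:220,190:380],None,fx=4,fy=4,interpolation=cv2.INTER_CUBIC)]))
E
```

```text
time_s: 18.6
tool_pos: [0.3967, -0.3116, 0.0602]
tool_rot: [-180.0, 0.0, 3.6]
force: [-0.7, 0.7, -2.1]
grip_width: 0.0256
time_s: 19.2
tool_pos: [0.3989, -0.3123, 0.0416]
tool_rot: [179.9, -0.2, 3.6]
force: [2.7, 0.8, 2.9]
grip_width: 0.0257
19.2 [ 0.3989 -0.3123  0.0416] [179.88  -0.21   3.58] F [2.74 0.83 2.88] T [ 0.055 -0.613  0.04 ] [ 52.6  11.8 -19.  114.2   4.7  54.5 -55.2]
```

View pics/e19.png

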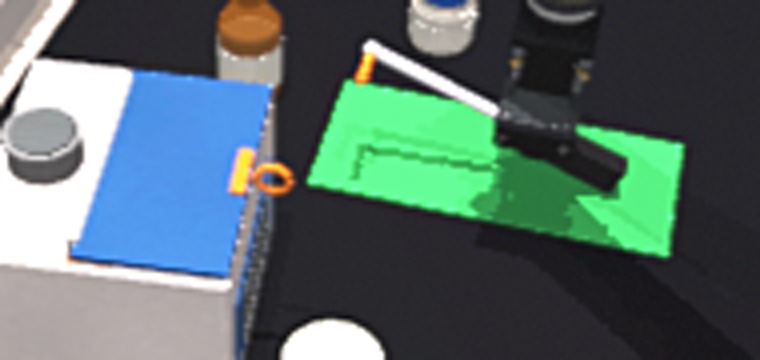

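```bash
python3 -m handwheel '[[0.0,0,0,0.004,0],[0.0,0,0,0.008,0],[0.0,0,0,0.012,0],[0.0,0,0,0.016,0],[0.0,0,0,0.02,0],[0.0,0,0,0.024,0]]' 20
python3 -m handwheel '[[0.0,0,0,0.003,0],[0.0,0,0,0.006,0],[0.0,0,0,0.008,0],[0.0,0,0,0.009,0],[0.0,0,0,0.009,0]]' 20
python3 look.py 20; python3 - <<'E'
from h import *
s=cv2.imread("pics/s20.png");t=cv2.imread("pics/t20.png");cv2.imwrite("pics/e20.png",np.vstack([cv2.resize(s[130:220,190:380],None,fx=4,fy=4,interpolation=cv2.INTER_CUBIC)]))
E
```

```text
time_s: 19.9
tool_pos: [0.3962, -0.3116, 0.0159]
tool_rot: [-180.0, 0.1, 3.5]
force: [1.5, -1.0, 2.1]
grip_width: 0.0257
time_s: 20.4
tool_pos: [0.3964, -0.3116, 0.0078]
tool_rot: [-180.0, 0.0, 3.5]
force: [0.1, 1.3, 4.2]
grip_width: 0.026
20.4 [ 0.3964 -0.3116  0.0078] [-1.7998e+02  5.0000e-02  3.5400e+00] F [0.14 1.25 4.2 ] T [ 0.288  0.046 -0.012] [ 52.2  14.6 -18.7 115.6   6.   50.8 -56.2]
```

View pics/e20.png

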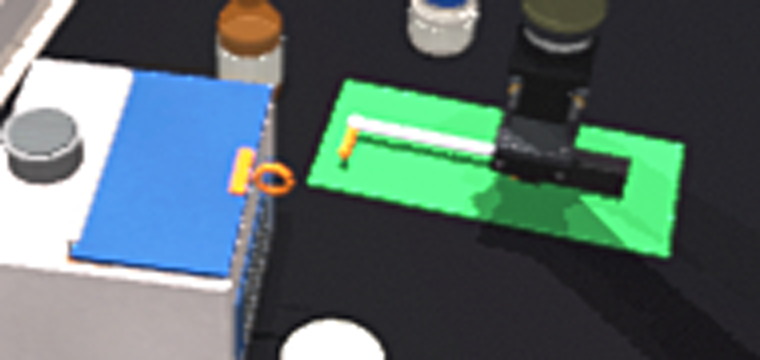

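The pole is flat on the mat. I'll release it, give the fingers time to open, then rise.

```bash
python3 -m handwheel '[[0.03,0,0,0,0],[0.04,0,0,0,0],[0.05,0,0,0,0],[0.06,0,0,0,0],[0.07,0,0,0,0],[0.08,0,0,0,0],[0.08,0,0,0,0],[0.08,0,0,0,0]]' 20
python3 -m handwheel '[[0.08,0,0,0,0],[0.08,0,0,-0.005,0],[0.08,0,0,-0.015,0],[0.08,0,0,-0.03,0],[0.08,0,0,-0.05,0],[0.08,0,0,-0.08,0],[0.08,0,0,-0.11,0],[0.08,-0.02,0.03,-0.15,0],[0.08,-0.04,0.06,-0.19,0],[0.08,-0.05,0.09,-0.22,0],[0.08,-0.05,0.12,-0.24,0],[0.08,-0.05,0.14,-0.24,0],[0.08,-0.05,0.14,-0.24,0],[0.08,-0.05,0.14,-0.24,0]]' 20
python3 look.py 21; python3 - <<'E'
from h import *
s=cv2.imread("pics/s21.png");t=cv2.imread("pics/t21.png");cv2.imwrite("pics/e21.png",np.vstack([cv2.resize(s[110:220,190:380],None,fx=3,fy=3,interpolation=cv2.INTER_CUBIC),cv2.resize(t[130:270,220:410],None,fx=3,fy=3,interpolation=cv2.INTER_CUBIC)]))
E
```

```text
time_s: 21.3
tool_pos: [0.3967, -0.3118, 0.0076]
tool_rot: [180.0, 0.0, 3.5]
force: [0.1, 0.6, -0.1]
grip_width: 0.0763
time_s: 22.7
tool_pos: [0.3554, -0.4538, 0.2475]
tool_rot: [-179.9, 0.0, 3.5]
force: [-0.0, 0.6, -0.6]
grip_width: 0.0803
22.7 [ 0.3554 -0.4538  0.2475] [-179.93    0.      3.55] F [-0.05  0.63 -0.56] T [ 0.043 -0.043  0.027] [ 60.8   9.4 -12.9  91.4   2.1  79.5 -38.8]
```

View pics/e21.png

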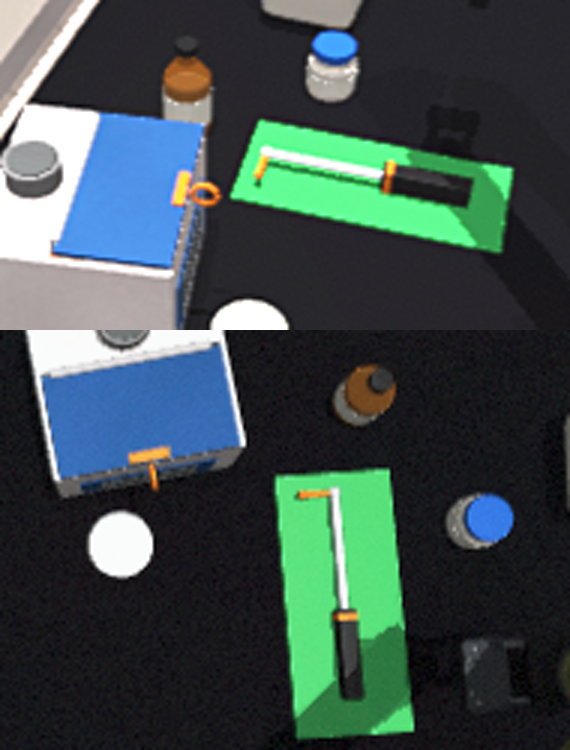

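View pics/s21.png

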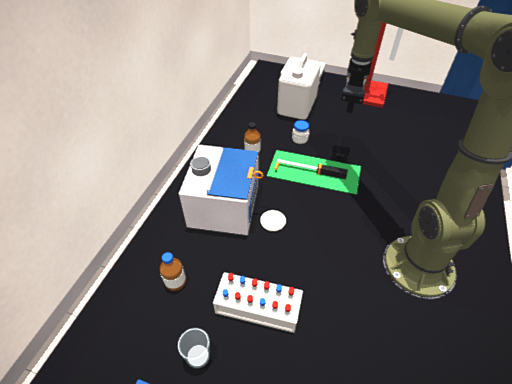

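The pole lies flat on the mat, the flap is shut, and the other objects look unmoved. I'll do one numeric check on the flap, then hand in.

```bash
python3 - <<'E'
from h import *
for k in ("12","14","21"):
    im=cv2.imread(f"pics/s{k}.png");print(k,[int(v) for v in im[146:152,248,0]],[int(v) for v in im[194:202,243,0]])
a=cv2.imread("pics/s21.png")[240:384,130:310].astype(int);b=cv2.imread("pics/side0.png")[240:384,130:310].astype(int);print("rack/bottle/beaker diff max",np.abs(a-b).max(),np.abs(a-b).mean())
E
python3 -c "
from cell import *
print(sign_off())"
```

```text
12 [161, 159, 158, 189, 234, 232] [237, 239, 244, 180, 101, 137, 252, 255]
14 [158, 158, 157, 159, 222, 231] [234, 235, 238, 244, 155, 133, 255, 255]
21 [164, 164, 162, 165, 228, 236] [239, 240, 242, 249, 159, 138, 255, 255]
rack/bottle/beaker diff max 10 1.908474794238683
the job is handed in; nothing more can be done
None
```

The flap is shut and stayed shut after the hook came out. The pole is back flat on the mat, released, with its handle wholly on it. I handed the job in at about 23 s of the 56 s allowed.

**What I did:** I gripped the pole's handle at 60 N, put the pin through the ring eye from the right and drew the flap down along its arc. I then unhooked, carried the pole back and laid it on the mat.

**What went less than smoothly:** At the catch the pole slipped in the fingers and tilted about 25–30°. I kept lowering the gripper while pulling partly along the tilted pole until the catch gave way. The highest force I read at the eye was about 9 N, but I only read forces between moves. I pressed the handle's rear end on the mat at reduced grip to level the pole again.

**Last checks:**
- **Flap:** its edge pixels match those from when it was pulled firmly shut, apart from a small brightness difference.
- **Other things:** the pixels around the rack, blue-capped bottle and beaker are unchanged. The dish, jar and black-capped bottle look unmoved by eye only.
- **Gripper:** it was clear of everything at hand-in.
- None of these checks failed or disagreed.

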